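Switch the dust extraction to the band saw

TASK

Switch the dust extraction over to the band saw: first push the red-lipped gate on the blue duct fully shut, then hook a fingertip behind the lip of the yellow gate and draw it out until that gate is fully open. Push and pull gently with the fingertips only: do not pinch either lip, and leave the things lying about where they are.

Things in the scene. Friction and masses are not known exactly. Their poses are not given: they have to be found in the camera images.
- red_slide (a joint): how far the blade of the red-lipped gate is drawn out, m: 0 = fully shut (stop), 0.08 = fully open (stop). It slides level, stays where it is left, and needs about 4 N (plus a little with speed) to move
- yellow_slide (a joint): the same for the yellow-lipped gate: 0 = fully shut, 0.08 = fully open, about 4 N to move
- red_lip (a point): centre of the red lip, an upright red plate 80 mm wide, 10 mm thick, from 95 to 160 mm above the table (the point: 127.5 mm). x axis level, into the gate (the shutting direction); the blade is drawn out along minus x; y along the width. Behind the lip, up to the grey housing (125 mm tall), is a gap of 50 mm plus the joint value, crossed at mid-width by the 4 mm blade, top edge 110 mm up
- yellow_lip (a point): centre of the yellow lip, an upright yellow plate 80 mm wide, 10 mm thick, from 95 to 160 mm above the table (the point: 127.5 mm). x axis level, into the gate (the shutting direction); the blade is drawn out along minus x; y along the width. Behind the lip, up to the grey housing (125 mm tall), is a gap of 50 mm plus the joint value, crossed at mid-width by the 4 mm blade, top edge 110 mm up
- manifold: fixed blue T of dust-extraction duct 80 mm in diameter, its top 110 mm above the table (trunk 118 mm), on which both gates sit, one on the left and one on the right branch, about 130 mm either side of the T (which is which varies). Origin on the table under the T; y runs along the branches, the trunk goes off to plus x, the gates' blades come out to minus x
- can_c (a point): a closed tin, 52 mm across, 110 mm tall, standing between the two gates; a loose bystander, to be left alone; the point is its middle
- glue_c (a point): a white bottle with an orange cap, 56 mm across, 150 mm tall; a loose bystander, to be left alone; the point is its middle
- mug_c (a point): a blue mug, 80 mm across, 90 mm tall; a loose bystander, to be left alone; the point is its middle
- tape_c (a point): a green roll of tape lying flat, 96 mm across, 24 mm high; a loose bystander, to be left alone; the point is its middle
- offcut_c (a point): a light wooden offcut, 90 x 45 x 35 mm; a loose bystander, to be left alone; the point is its middle
- screwdriver_c (a point): a screwdriver with a red handle, lying flat; a loose bystander, to be left alone; the point is its middle
- tapemeasure_c (a point): an orange tape measure, 65 x 40 x 60 mm; a loose bystander, to be left alone; the point is its middle

How it is judged:
On the way, in this order (a step that is already met when the one before it is completed fails the run):
1. the red gate is pushed fully shut while the yellow gate is still shut (value of joint red_slide below 0.006 m and value of joint yellow_slide below 0.02 m), for 0.2 s.
2. the yellow gate is drawn fully open, the red one staying shut (value of joint yellow_slide above 0.072 m and value of joint red_slide below 0.006 m), for 0.2 s.
At the end, for the whole second after the job is handed in: The red gate is within 6 mm of fully shut, the yellow gate within 8 mm of fully open (80 mm), both at rest, and every bystander within 30 mm of where it was (all of step 2 and velocity of joint red_slide between -0.005 and 0.005 m/s and velocity of joint yellow_slide between -0.005 and 0.005 m/s and distance of each of can_c, glue_c, mug_c, tape_c, offcut_c, screwdriver_c, tapemeasure_c from where it was at the start of the episode below 0.03 m); the robot touches nothing.
It fails at once if the red lip is pinched (pressed on its front and its back at once) (contact force between the fingers and red_slide_c2 above 2 N and contact force between the fingers and red_slide_c1 above 2 N).
It fails at once if the yellow lip is pinched (pressed on its front and its back at once) (contact force between the fingers and yellow_slide_c2 above 2 N and contact force between the fingers and yellow_slide_c1 above 2 N).
It fails at once if a lip is pushed or pulled with more than 45 N (contact force between anything else and red_slide_c0 above 45 N or contact force between anything else and red_slide_c1 above 45 N or contact force between anything else and red_slide_c2 above 45 N or contact force between anything else and yellow_slide_c0 above 45 N or contact force between anything else and yellow_slide_c1 above 45 N or contact force between anything else and yellow_slide_c2 above 45 N).
It fails at once if a bystander is lifted or moved by more than 30 mm (distance of any of can_c, glue_c, mug_c, tape_c, offcut_c, screwdriver_c, tapemeasure_c from where it was at the start of the episode above 0.03 m).
It also fails if it takes over 42 s, if anything falls off the work surface, if the arm or the gripper's body presses on something with over 40 N, if the wrist force passes 120 N, or if a joint passes its speed limit or range.

ROBOT

A 7-joint arm with a two-finger parallel gripper is mounted at the origin on the work surface. World frame = base frame: x ahead of the robot, y to its left, z up, the work surface at z = 0. Lengths are in m, angles in rad, forces in N, time in s.
With the tool pointing down it reaches from about 0.4 to 0.85 m from the base axis. Payload 10.4 kg.
Tool frame: the origin (TCP) lies on the centre line of the jaws, within the pads' length; the fingertips stand 11 mm ahead of it and the grasp point (between the pads) lies 8 mm behind it (manip.finger_overhang is the distance from the TCP to the fingertips, in m); z points along the fingers, y is the line along which they close (so a half turn about z gives the same grasp; the last joint's range is limited). The gripper opens to 85 mm and grips with 20 to 120 N. Pads are 22 mm wide; open, the fingers measure 114 mm over their backs; the gripper's body (76 mm by 85 mm) begins 54 mm behind the grasp point. The pads swing forward as they close: fully open they stand 13 mm farther back than shut.
Start: joints at [-1.285, 0.332, -0.065, 1.46, 0.022, 1.35, -0.088], TCP at [0.19, 0.595, 0.212] pointing down, gripper open.
Joint ranges: [-2.6, 2.6], [-0.5, 2.12], [-1.47, 1.34], [0.16, 2.42], [-1.27, 4.41], [0.06, 2.06], [-2.6, 2.6]. Speed limits (rad/s): [2.22, 2.22, 2.79, 2.79, 3.14, 3.14, 3.14].

INTERFACE

Orientations are given as a unit quaternion [x, y, z, w].
In Python, from workcell import manip, imaging, workorder gives the robot as it stands.
- The arm moves only by the tool jog_arm, never from a script. Its argument "deltas" is a list of rows, each an object with "gripper": the opening, from 0 (shut) to 1 (fully open); "offset": the shift along the tool's x, y, z in m, a list of three; "rotation": the turn, a rotation vector about the tool's x, y, z in degrees, a list of three. In form: [{"gripper": gripper, "offset": [tx, ty, tz], "rotation": [ax, ay, az]}, ...]. A call has 1 to 20 rows; each row shifts and turns the commanded pose from where the row before left it, along the tool's axes as they then stand; what a row does not reach is not made up. A row lasts 1/10 s, in which the tool goes at most 50 mm and 8.59 degrees, less where a joint would pass 70% of its speed; a pose out of reach is approached as far as the arm can. A call with a gripper value outside its range is refused whole. The fingers move at their own pace and stop on an object; "newtons" is the grip in N (left out, the last holds). Time passes only in rows, so rows that do not move let the fingers close. It gives the time, the measured TCP pose, the force, the opening and the grip force at its end, in the units of the state.
- manip.get_obs(): the state, without advancing time (a new reading comes with each control period).
- imaging.camera(name): name is "scene" or "top" or "wrist"; returns the picture (384x512x3 uint8, blue, green, red); there is no depth.
- imaging.camera_model(name): a dict with "camera_matrix" (3x3 intrinsics, pixels), "k1" (the pictures are not rectified: a ray, as slopes to the right and down, at radius r is drawn at 1 + k1 r^2 times it, then the intrinsics apply), "world_to_cam" (4x4, takes a point from world to camera coordinates); the wrist camera has in their place "hand_eye" (4x4, takes a point from camera to tool coordinates, whose origin is the TCP and whose axes are the flange's). Camera axes: x right, y up, looking along -z (the intrinsics and any distortion apply to the point x, -y, -z); pixel columns grow to the right and rows downward; lengths in m; the calibration is good to about 2 mm. A picture is of the moment at which its call begins: read the wrist's pose just before it. camera_model takes no time and is no camera call.
- workorder.hand_in(): hands the job in; it is judged then, once.
The state is a dict: "clock": time; "joint_pos": joint angles; "joint_velocities": joint speeds; "tau": joint torques, N m; "position": TCP position; "ee_rot": TCP orientation; "ft_force": force on the tool from outside, world axes, zero at the start; "torque": the same for the moment, N m; "grip_width": opening from 0.0 (shut) to 1.0 (fully open); "grasp_force": force on a finger pad.
Only numpy, scipy, OpenCV 4.12 (cv2) and the standard library are available. Lean on these libraries where they do the work, as an engineer would, in place of code of your own. Each camera call takes 0.05 s, during which the arm holds its last target. There are 200 camera calls.

## Working session

There is one attempt and no reset: what is moved stays moved. The work goes in short steps, Python scripts to look and compute and a tool call to move; the robot and the scene stay as the last step left them, time stands still between calls to the robot, and variables do not carry over. Pictures are saved under pics/ and viewed, at most 10 in all, crops included, and the job is handed in when it is done.

Besides the shell and the picture viewer there is one more tool, called after "Call:" as name([rows], argument=value, ...), one row to a line, values as JSON. jog_arm: Moves the arm, as the interface text tells. Its arguments: {"type":"object","properties":{"deltas":{"type":"array","items":{"type":"object","properties":{"gripper":{"type":"number"},"offset":{"type":"array","items":{"type":"number"}},"rotation":{"type":"array","items":{"type":"number"}}}}},"newtons":{"type":"number"}},"required":["deltas"]}

```bash
mkdir -p pics
python3 - <<'E'
from workcell import manip, imaging
import cv2,numpy as np
o=manip.get_obs();print(o['clock'],o['position'],o['ee_rot'],manip.finger_overhang,o['grip_width'])
ims=[imaging.camera(n) for n in('scene','top')]
for n,i in zip(('scene','top'),ims):
    cv2.imwrite(f'pics/{n}0.png',i);m=imaging.camera_model(n);print(n,np.round(m['camera_matrix'],1).tolist(),m['k1'],np.round(m['world_to_cam'],3).tolist())
print(np.round(imaging.camera_model('wrist')['hand_eye'],3).tolist())
E
```

```text
0.0 [0.18984547 0.59506339 0.21094375] [ 1.53780803e-01  9.88104751e-01 -6.80585583e-04 -5.81261217e-05] 0.011 0.9992667966812196
scene [[447.5, 0.0, 266.5], [0.0, 447.5, 186.0], [0.0, 0.0, 1.0]] -0.042558266982130916 [[-0.768, 0.641, -0.008, 0.44], [-0.409, -0.481, 0.775, 0.148], [0.493, 0.599, 0.631, -1.667], [0.0, 0.0, 0.0, 1.0]]
top [[348.4, 0.0, 254.1], [0.0, 348.4, 196.1], [0.0, 0.0, 1.0]] 0.036347947089787606 [[-0.014, -1.0, 0.001, 0.013], [0.986, -0.014, 0.167, -0.571], [-0.167, 0.003, 0.986, -1.074], [0.0, 0.0, 0.0, 1.0]]
[[-0.001, 0.948, 0.32, 0.083], [1.0, 0.0, 0.001, -0.001], [0.001, 0.32, -0.948, -0.161], [0.0, 0.0, 0.0, 1.0]]
```

View pics/scene0.png

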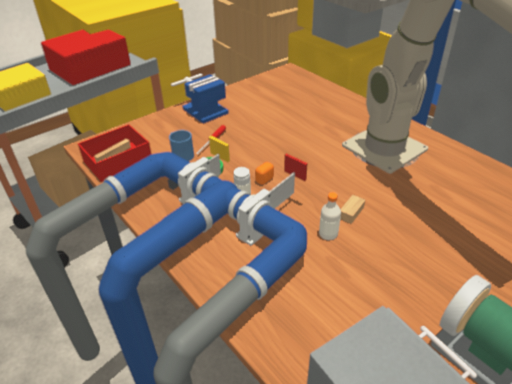

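View pics/top0.png

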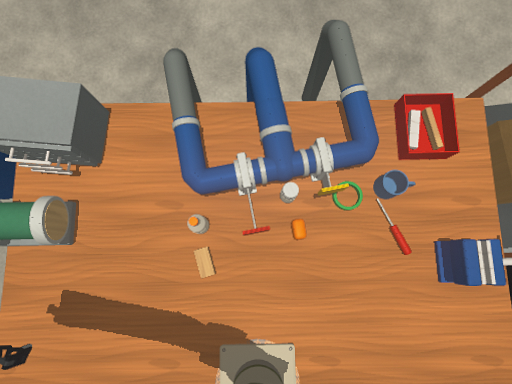

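```bash
cat > h.py <<'E'
import numpy as np,cv2
from workcell import imaging
def cam_ray(name,uv):
    m=imaging.camera_model(name);K=np.array(m['camera_matrix']);k=m['k1'];T=np.array(m['world_to_cam'])
    s=cv2.undistortPoints(np.array(uv,float).reshape(-1,1,2),K,np.array([k,0,0,0,0.])).reshape(-1,2)
    d=np.c_[s[:,0],-s[:,1],-np.ones(len(s))]@T[:3,:3]
    return -T[:3,:3].T@T[:3,3],d
def onz(name,uv,z):
    c,d=cam_ray(name,uv);return c+d*((z-c[2])/d[:,2])[:,None]
def proj(name,P):
    m=imaging.camera_model(name);K=np.array(m['camera_matrix']);T=np.array(m['world_to_cam'])
    p=np.atleast_2d(P)@T[:3,:3].T+T[:3,3];s=np.c_[p[:,0],-p[:,1]]/-p[:,2:]
    s=s*(1+m['k1']*(s**2).sum(1))[:,None];return s@K[:2,:2].T+K[:2,2]
E
python3 - <<'E'
from h import *
im=cv2.imread('pics/top0.png');h=cv2.cvtColor(im,cv2.COLOR_BGR2HSV).astype(int);H,S,V=h[...,0],h[...,1],h[...,2]
masks={'red':((H<5)|(H>174))&(S>170)&(V>70),'yellow':(H>21)&(H<34)&(S>150)&(V>80)}
roi={'red':(235,280,215,245),'yellow':(305,355,175,205)}
for n,m in masks.items():
    a,b,c,d=roi[n];q=np.zeros(m.shape,np.uint8);q[c:d,a:b]=m[c:d,a:b]
    v,u=np.nonzero(q);r=cv2.minAreaRect(np.c_[u,v].astype(np.float32));print(n,len(u),r)
    bx=cv2.boxPoints(r);print(np.round(bx,1).tolist());print(np.round(onz('top',bx,.16),4).tolist())
def crop(n,a,b,c,d,f): return cv2.resize(cv2.imread(f'pics/{n}0.png')[c:d,a:b],None,fx=f,fy=f,interpolation=cv2.INTER_CUBIC)
cv2.imwrite('pics/c1.png',crop('top',225,365,130,245,5))
E
```

```text
red 85 ((255.83810424804688, 230.14991760253906), (3.1341278553009033, 26.663475036621094), 79.2156982421875)
[[242.39999389648438, 231.10000610351562], [268.6000061035156, 226.10000610351562], [269.20001220703125, 229.1999969482422], [243.0, 234.1999969482422]]
[[0.452, 0.0396, 0.16], [0.4652, -0.0352, 0.16], [0.4564, -0.0367, 0.16], [0.4433, 0.038, 0.16]]
yellow 119 ((333.0577087402344, 188.7884521484375), (6.275716304779053, 31.18246841430664), 78.69007110595703)
[[317.20001220703125, 188.8000030517578], [347.70001220703125, 182.6999969482422], [349.0, 188.8000030517578], [318.3999938964844, 194.89999389648438]]
[[0.5715, -0.1782, 0.16], [0.5884, -0.2676, 0.16], [0.5701, -0.27, 0.16], [0.5534, -0.1809, 0.16]]
```

View pics/c1.png

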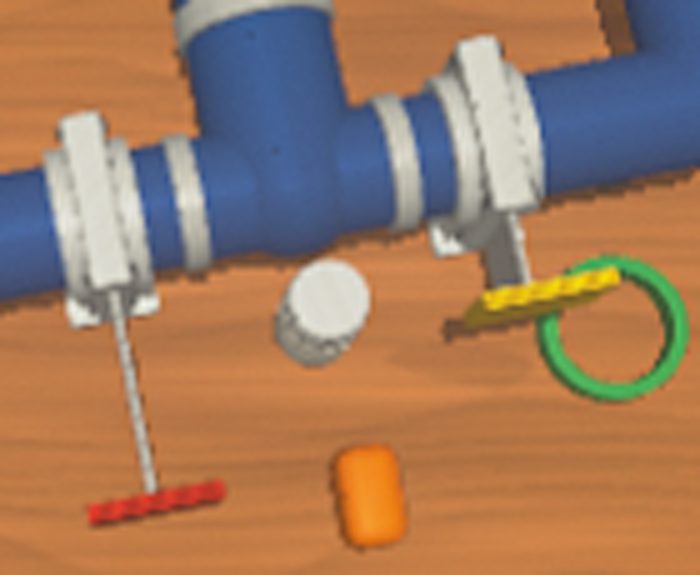

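Run:
```python
from h import *
f=lambda p:[225+p[0]/5-.4,130+p[1]/5-.4]
pts=[f(p) for p in[(98,286),(130,280),(490,210),(540,200),(482,300),(622,268)]]
print('housing fronts z.125',np.round(onz('top',pts[:4],.125),4).tolist())
print('yellow back top z.16',np.round(onz('top',pts[4:],.16),4).tolist())
im=cv2.imread('pics/scene0.png');h=cv2.cvtColor(im,cv2.COLOR_BGR2HSV).astype(int);H,S,V=h[...,0],h[...,1],h[...,2]
for n,m,(a,b,c,d),z in(('red',((H<5)|(H>174))&(S>150),(280,312,148,185),.1275),('yellow',(H>20)&(H<34)&(S>130),(203,234,130,165),.1275)):
    q=np.zeros(m.shape,np.uint8);q[c:d,a:b]=m[c:d,a:b];k,l,st,ce=cv2.connectedComponentsWithStats(q);i=1+st[1:,4].argmax()
    print(n,st[i],ce[i],np.round(onz('scene',[ce[i]],z),4)); v,u=np.nonzero(l==i);p=cv2.approxPolyDP(cv2.convexHull(np.c_[u,v].astype(np.int32)),2,True).reshape(-1,2);print(p.tolist())
    print(np.round(onz('scene',p,.16),3).tolist())
print('can top',onz('top',[f((323,302))],.11),'glue',onz('top',[[197,222]],.15),'tm',onz('top',[f((370,495))],.06))
```

```text
housing fronts z.125 [[0.5872, 0.0343, 0.125], [0.5906, 0.015, 0.125], [0.6308, -0.2035, 0.125], [0.6365, -0.234, 0.125]]
yellow back top z.16 [[0.5689, -0.1892, 0.16], [0.5867, -0.2711, 0.16]]
red [285 154  22  26 357] [295.20728291 166.24929972] [[ 0.457  -0.002   0.1275]]
[[304, 179], [285, 170], [286, 154], [306, 163]]
[[0.509, 0.09, 0.16], [0.522, 0.024, 0.16], [0.466, -0.034, 0.16], [0.452, 0.038, 0.16]]
yellow [209 136  20  25 300] [219.07333333 147.74333333] [[ 0.5758 -0.2351  0.1275]]
[[228, 160], [211, 151], [210, 136], [227, 144]]
[[0.619, -0.124, 0.16], [0.631, -0.196, 0.16], [0.585, -0.268, 0.16], [0.571, -0.195, 0.16]]
can top [[ 0.57833576 -0.10235799  0.11      ]] glue [[0.48080443 0.17064612 0.15      ]] tm [[ 0.46422895 -0.13325811  0.06      ]]
```

Call:
jog_arm([
  {"gripper": 0, "offset": [0, 0, 0], "rotation": [0, 0, -7]},
  {"gripper": 0, "offset": [0, 0, 0], "rotation": [0, 0, -7]},
  {"gripper": 0, "offset": [0, 0, 0], "rotation": [0, 0, -7]},
  {"gripper": 0, "offset": [0, 0, 0], "rotation": [0, 0, -7]},
  {"gripper": 0, "offset": [-0.0163, -0.0279, 0], "rotation": [0, 0, 0]},
  {"gripper": 0, "offset": [-0.0163, -0.0279, 0], "rotation": [0, 0, 0]},
  {"gripper": 0, "offset": [-0.0163, -0.0279, 0], "rotation": [0, 0, 0]},
  {"gripper": 0, "offset": [-0.0163, -0.0279, 0], "rotation": [0, 0, 0]},
  {"gripper": 0, "offset": [-0.0163, -0.0279, 0], "rotation": [0, 0, 0]},
  {"gripper": 0, "offset": [-0.0163, -0.0279, 0], "rotation": [0, 0, 0]},
  {"gripper": 0, "offset": [-0.0163, -0.0279, 0], "rotation": [0, 0, 0]},
  {"gripper": 0, "offset": [-0.0163, -0.0279, 0], "rotation": [0, 0, 0]},
  {"gripper": 0, "offset": [-0.0163, -0.0279, 0], "rotation": [0, 0, 0]},
  {"gripper": 0, "offset": [-0.0163, -0.0279, 0], "rotation": [0, 0, 0]},
], newtons=20)

```text
clock: 1.5
position: [0.4008, 0.3488, 0.2115]
ee_rot: [-0.09, 0.996, -0.0, -0.0]
ft_force: [-0.1, 0.1, -0.0]
grip_width: 0.001
grasp_force: 0.0
```

Call:
jog_arm([
  {"gripper": 0, "offset": [0.0037, -0.0294, 0], "rotation": [0, 0, 0]},
  {"gripper": 0, "offset": [0.0037, -0.0294, 0], "rotation": [0, 0, 0]},
  {"gripper": 0, "offset": [0.0037, -0.0294, 0], "rotation": [0, 0, 0]},
  {"gripper": 0, "offset": [0.0037, -0.0294, 0], "rotation": [0, 0, 0]},
  {"gripper": 0, "offset": [0.0037, -0.0294, 0], "rotation": [0, 0, 0]},
  {"gripper": 0, "offset": [0.0037, -0.0294, 0], "rotation": [0, 0, 0]},
  {"gripper": 0, "offset": [0.0037, -0.0294, 0], "rotation": [0, 0, 0]},
  {"gripper": 0, "offset": [0.0037, -0.0294, 0], "rotation": [0, 0, 0]},
  {"gripper": 0, "offset": [0.0037, -0.0294, 0], "rotation": [0, 0, 0]},
  {"gripper": 0, "offset": [0.0037, -0.0294, 0], "rotation": [0, 0, 0]},
  {"gripper": 0, "offset": [0.0037, -0.0294, 0], "rotation": [0, 0, 0]},
  {"gripper": 0, "offset": [0.0037, -0.0294, 0], "rotation": [0, 0, 0]},
  {"gripper": 0, "offset": [0, 0, 0], "rotation": [0, 0, 0]},
])

```text
clock: 2.8
position: [0.4195, -0.0085, 0.2117]
ee_rot: [-0.087, 0.996, -0.0, 0.0]
ft_force: [-0.1, 0.4, -0.0]
grip_width: 0.001
grasp_force: 0.0
```

Run:
```python
from workcell import imaging
import cv2
cv2.imwrite('pics/w1.png',imaging.camera('wrist'))
```

```text
(no output)
```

View pics/w1.png

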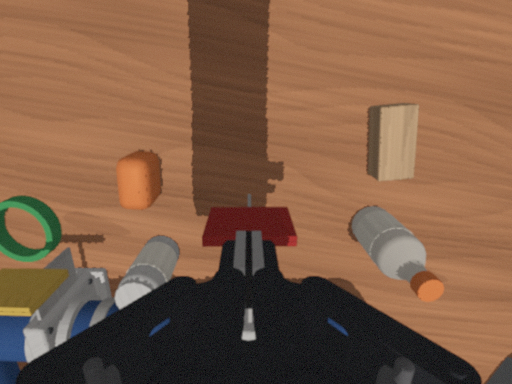

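The wrist view shows the red lip's front face at (203–297, 207–245), level and centred on the fingertips (249,235). I'll check its position by ray.

Run:
```python
from h import *
from workcell import manip
from scipy.spatial.transform import Rotation as R
o=manip.get_obs();m=imaging.camera_model('wrist');K=np.array(m['camera_matrix']);T=np.array(m['hand_eye'])
print(o['position'])
for (uv,z) in (((203,245),.16),((297,245),.16),((208,208),.095),((291,207),.095)):
    s=cv2.undistortPoints(np.array([[uv]],float),K,np.array([m['k1'],0,0,0,0.]))[0,0]
    Rw=R.from_quat(o['ee_rot']).as_matrix();c=Rw@T[:3,3]+o['position'];d=Rw@T[:3,:3]@[s[0],-s[1],-1]
    p=c+d*(z-c[2])/d[2];print(np.round(p,4), 'tool',np.round(Rw.T@(p-o['position']),4))
```

```text
[ 0.41948343 -0.00638208  0.21160106]
[ 0.4648 -0.0378  0.16  ] tool [-0.0391 -0.0389  0.0516]
[0.451  0.0396 0.16  ] tool [-0.0391  0.0397  0.0516]
[ 0.4594 -0.0429  0.095 ] tool [-0.0329 -0.043   0.1166]
[0.4432 0.0419 0.095 ] tool [-0.0318  0.0434  0.1166]
```

Call:
jog_arm([
  {"gripper": 0, "offset": [0, 0, 0.019], "rotation": [0, 0, 0]},
  {"gripper": 0, "offset": [0, 0, 0.019], "rotation": [0, 0, 0]},
  {"gripper": 0, "offset": [0, 0, 0.019], "rotation": [0, 0, 0]},
  {"gripper": 0, "offset": [0, 0, 0.019], "rotation": [0, 0, 0]},
  {"gripper": 0, "offset": [-0.005, 0, 0], "rotation": [0, 0, 0]},
  {"gripper": 0, "offset": [-0.005, 0, 0], "rotation": [0, 0, 0]},
  {"gripper": 0, "offset": [-0.005, 0, 0], "rotation": [0, 0, 0]},
  {"gripper": 0, "offset": [-0.005, 0, 0], "rotation": [0, 0, 0]},
  {"gripper": 0, "offset": [-0.005, 0, 0], "rotation": [0, 0, 0]},
  {"gripper": 0, "offset": [-0.005, 0, 0], "rotation": [0, 0, 0]},
  {"gripper": 0, "offset": [-0.005, 0, 0], "rotation": [0, 0, 0]},
  {"gripper": 0, "offset": [-0.005, 0, 0], "rotation": [0, 0, 0]},
])

```text
clock: 4.05
position: [0.4592, 0.0023, 0.1357]
ee_rot: [-0.09, 0.996, 0.0, -0.0]
ft_force: [-4.6, -0.2, 4.0]
grip_width: 0.003
grasp_force: 2.4
```

Call:
jog_arm([
  {"gripper": 0, "offset": [-0.005, 0, 0], "rotation": [0, 0, 0]},
  {"gripper": 0, "offset": [-0.005, 0, 0], "rotation": [0, 0, 0]},
  {"gripper": 0, "offset": [-0.005, 0, 0], "rotation": [0, 0, 0]},
  {"gripper": 0, "offset": [-0.005, 0, 0], "rotation": [0, 0, 0]},
  {"gripper": 0, "offset": [-0.005, 0, 0], "rotation": [0, 0, 0]},
  {"gripper": 0, "offset": [-0.005, 0, 0], "rotation": [0, 0, 0]},
  {"gripper": 0, "offset": [-0.005, 0, 0], "rotation": [0, 0, 0]},
  {"gripper": 0, "offset": [-0.005, 0, 0], "rotation": [0, 0, 0]},
  {"gripper": 0, "offset": [-0.005, 0, 0], "rotation": [0, 0, 0]},
  {"gripper": 0, "offset": [-0.005, 0, 0], "rotation": [0, 0, 0]},
])

```text
clock: 5.05
position: [0.5086, 0.0113, 0.1357]
ee_rot: [-0.09, 0.996, 0.0, 0.0]
ft_force: [-3.6, 0.1, 3.7]
grip_width: 0.0
grasp_force: 2.4
```

Call:
jog_arm([
  {"gripper": 0, "offset": [-0.002, 0, 0], "rotation": [0, 0, 0]},
  {"gripper": 0, "offset": [-0.002, 0, 0], "rotation": [0, 0, 0]},
])

```text
clock: 5.25
position: [0.5123, 0.0119, 0.1356]
ee_rot: [-0.09, 0.996, -0.0, -0.0]
ft_force: [-4.5, 0.1, 1.9]
grip_width: -0.001
grasp_force: 2.1
```

Call:
jog_arm([
  {"gripper": 0, "offset": [-0.002, 0, 0], "rotation": [0, 0, 0]},
  {"gripper": 0, "offset": [-0.002, 0, 0], "rotation": [0, 0, 0]},
  {"gripper": 0, "offset": [-0.002, 0, 0], "rotation": [0, 0, 0]},
])

```text
clock: 5.55
position: [0.5181, 0.013, 0.1357]
ee_rot: [-0.09, 0.996, 0.0, -0.0]
ft_force: [-4.9, -0.6, 1.8]
grip_width: 0.001
grasp_force: 2.2
```

Call:
jog_arm([
  {"gripper": 0, "offset": [-0.001, 0, 0], "rotation": [0, 0, 0]},
  {"gripper": 0, "offset": [-0.001, 0, 0], "rotation": [0, 0, 0]},
])

```text
clock: 5.75
position: [0.5189, 0.0131, 0.1355]
ee_rot: [-0.09, 0.996, 0.0, -0.001]
ft_force: [-13.9, -0.6, 8.6]
grip_width: 0.002
grasp_force: 6.8
```

Call:
jog_arm([
  {"gripper": 0, "offset": [-0.0005, 0, 0], "rotation": [0, 0, 0]},
  {"gripper": 0, "offset": [0, 0, 0], "rotation": [0, 0, 0]},
  {"gripper": 0, "offset": [0, 0, 0], "rotation": [0, 0, 0]},
])

```text
clock: 6.05
position: [0.5189, 0.0131, 0.1355]
ee_rot: [-0.09, 0.996, 0.0, -0.002]
ft_force: [-13.4, -1.6, 8.7]
grip_width: 0.003
grasp_force: 6.6
```

Call:
jog_arm([
  {"gripper": 0, "offset": [0.01, 0, 0], "rotation": [0, 0, 0]},
  {"gripper": 0, "offset": [0.02, 0, 0], "rotation": [0, 0, 0]},
  {"gripper": 0, "offset": [0, 0, -0.03], "rotation": [0, 0, 0]},
  {"gripper": 0, "offset": [0, 0, -0.03], "rotation": [0, 0, 0]},
  {"gripper": 0, "offset": [0, 0, -0.03], "rotation": [0, 0, 0]},
  {"gripper": 0, "offset": [0, 0, 0], "rotation": [0, 0, 0]},
  {"gripper": 0, "offset": [-0.0068, -0.025, 0], "rotation": [0, 0, 0]},
  {"gripper": 0, "offset": [-0.0068, -0.025, 0], "rotation": [0, 0, 0]},
  {"gripper": 0, "offset": [-0.0068, -0.025, 0], "rotation": [0, 0, 0]},
  {"gripper": 0, "offset": [-0.0068, -0.025, 0], "rotation": [0, 0, 0]},
  {"gripper": 0, "offset": [-0.0068, -0.025, 0], "rotation": [0, 0, 0]},
  {"gripper": 0, "offset": [-0.0068, -0.025, 0], "rotation": [0, 0, 0]},
  {"gripper": 0, "offset": [-0.0068, -0.025, 0], "rotation": [0, 0, 0]},
  {"gripper": 0, "offset": [-0.0068, -0.025, 0], "rotation": [0, 0, 0]},
  {"gripper": 0, "offset": [-0.0068, -0.025, 0], "rotation": [0, 0, 0]},
  {"gripper": 0, "offset": [-0.0068, -0.025, 0], "rotation": [0, 0, 0]},
  {"gripper": 0, "offset": [0, 0, 0], "rotation": [0, 0, 0]},
  {"gripper": 0, "offset": [0, 0, 0], "rotation": [0, 0, 0]},
])

```text
clock: 7.85
position: [0.6025, -0.2261, 0.2249]
ee_rot: [-0.089, 0.996, -0.0, -0.0]
ft_force: [-0.2, 0.1, 0.2]
grip_width: -0.001
grasp_force: 0.0
```

Run:
```python
from workcell import imaging,manip
import cv2,numpy as np
print(manip.get_obs()['position'])
w=imaging.camera('wrist');t=imaging.camera('top');cv2.imwrite('pics/t2.png',t)
cv2.imwrite('pics/w2.png',w)
```

```text
[ 0.60253941 -0.22614147  0.22491307]
```

View pics/w2.png

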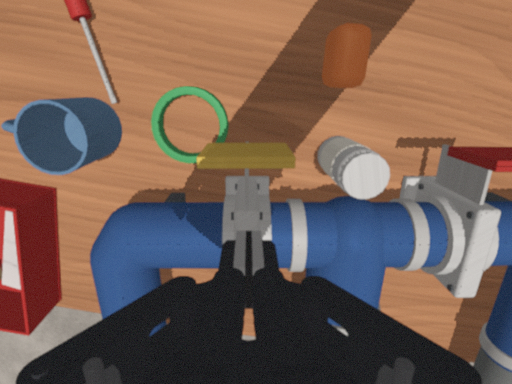

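View pics/t2.png

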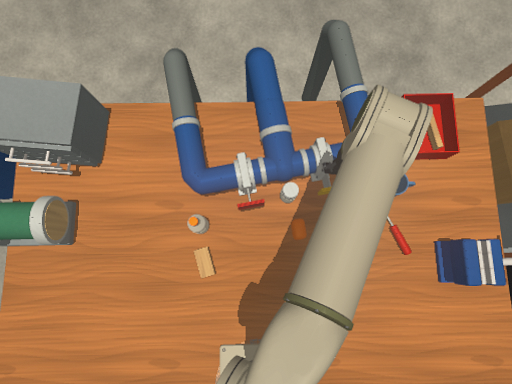

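Wrist view: the yellow lip spans (197–296, 143–168) and the housing front edge is at about v=177. The top view shows the red lip moved in to (251,204), and nothing else has been disturbed. Next I'll ray-check the gap.

Run:
```python
from h import *
from workcell import manip
from scipy.spatial.transform import Rotation as R
o=manip.get_obs();m=imaging.camera_model('wrist');K=np.array(m['camera_matrix']);T=np.array(m['hand_eye'])
w=cv2.imread('pics/w2.png');h=cv2.cvtColor(w,cv2.COLOR_BGR2HSV).astype(int)
q=(h[...,0]>20)&(h[...,0]<34)&(h[...,1]>130);q[:130]=0;q[180:]=0;v,u=np.nonzero(q);print(u.min(),u.max(),v.min(),v.max(),[(r,u[v==r].min(),u[v==r].max()) for r in range(v.min(),v.max()+1,4)])
for (uv,z) in (((197,168),.16),((296,168),.16),((207,143),.095),((288,143),.095),((226,177),.125),((270,177),.125)):
    s=cv2.undistortPoints(np.array([[uv]],float),K,np.array([m['k1'],0,0,0,0.]))[0,0]
    Rw=R.from_quat(o['ee_rot']).as_matrix();c=Rw@T[:3,3]+o['position'];d=Rw@T[:3,:3]@[s[0],-s[1],-1]
    p=c+d*(z-c[2])/d[2];print(np.round(p,4), 'tool',np.round(Rw.T@(p-o['position']),4))
```

```text
197 294 143 167 [(143, np.int64(213), np.int64(277)), (147, np.int64(206), np.int64(287)), (151, np.int64(202), np.int64(290)), (155, np.int64(198), np.int64(292)), (159, np.int64(197), np.int64(293)), (163, np.int64(197), np.int64(293)), (167, np.int64(198), np.int64(282))]
[ 0.587  -0.2709  0.16  ] tool [ 0.0238 -0.0426  0.0654]
[ 0.5726 -0.1919  0.16  ] tool [0.0237 0.0377 0.0654]
[ 0.5783 -0.2728  0.095 ] tool [ 0.0327 -0.0429  0.1304]
[ 0.5635 -0.1919  0.095 ] tool [0.0326 0.0393 0.1304]
[ 0.6011 -0.2475  0.125 ] tool [ 0.0056 -0.0221  0.1004]
[ 0.5937 -0.2066  0.125 ] tool [0.0056 0.0195 0.1004]
```

Call:
jog_arm([
  {"gripper": 0, "offset": [0, 0, 0.015], "rotation": [0, 0, 0]},
  {"gripper": 0, "offset": [0, 0, 0.015], "rotation": [0, 0, 0]},
  {"gripper": 0, "offset": [0, 0, 0.015], "rotation": [0, 0, 0]},
  {"gripper": 0, "offset": [0, 0, 0.015], "rotation": [0, 0, 0]},
  {"gripper": 0, "offset": [0, 0, 0.014], "rotation": [0, 0, 0]},
  {"gripper": 0, "offset": [0, 0, 0.014], "rotation": [0, 0, 0]},
  {"gripper": 0, "offset": [0, 0, 0], "rotation": [0, 0, 0]},
])

```text
clock: 8.65
position: [0.6015, -0.2252, 0.1351]
ee_rot: [-0.09, 0.996, 0.001, -0.002]
ft_force: [0.4, 0.0, 0.2]
grip_width: 0.0
grasp_force: 0.0
```

Call:
jog_arm([
  {"gripper": 0, "offset": [0.004, 0, 0], "rotation": [0, 0, 0]},
  {"gripper": 0, "offset": [0.004, 0, 0], "rotation": [0, 0, 0]},
  {"gripper": 0, "offset": [0.004, 0, 0], "rotation": [0, 0, 0]},
  {"gripper": 0, "offset": [0.004, 0, 0], "rotation": [0, 0, 0]},
  {"gripper": 0, "offset": [0.004, 0, 0], "rotation": [0, 0, 0]},
])

```text
clock: 9.15
position: [0.5838, -0.2294, 0.1387]
ee_rot: [-0.09, 0.996, -0.0, 0.001]
ft_force: [4.6, -0.8, 1.8]
grip_width: -0.002
grasp_force: 2.4
```

Call:
jog_arm([
  {"gripper": 0, "offset": [0.005, 0, 0], "rotation": [0, 0, 0]},
  {"gripper": 0, "offset": [0.005, 0, 0], "rotation": [0, 0, 0]},
  {"gripper": 0, "offset": [0.005, 0, 0], "rotation": [0, 0, 0]},
  {"gripper": 0, "offset": [0.005, 0, 0], "rotation": [0, 0, 0]},
  {"gripper": 0, "offset": [0.005, 0, 0], "rotation": [0, 0, 0]},
  {"gripper": 0, "offset": [0.005, 0, 0], "rotation": [0, 0, 0]},
  {"gripper": 0, "offset": [0.005, 0, 0], "rotation": [0, 0, 0]},
  {"gripper": 0, "offset": [0.005, 0, 0], "rotation": [0, 0, 0]},
  {"gripper": 0, "offset": [0.005, 0, 0], "rotation": [0, 0, 0]},
  {"gripper": 0, "offset": [0.005, 0, 0], "rotation": [0, 0, 0]},
  {"gripper": 0, "offset": [0.005, 0, 0], "rotation": [0, 0, 0]},
  {"gripper": 0, "offset": [0.005, 0, 0], "rotation": [0, 0, 0]},
  {"gripper": 0, "offset": [0.002, 0, 0], "rotation": [0, 0, 0]},
  {"gripper": 0, "offset": [0.002, 0, 0], "rotation": [0, 0, 0]},
])

```text
clock: 10.55
position: [0.5201, -0.241, 0.1384]
ee_rot: [-0.09, 0.996, -0.0, 0.001]
ft_force: [4.1, 0.4, 5.3]
grip_width: -0.001
grasp_force: 3.7
```

Call:
jog_arm([
  {"gripper": 0, "offset": [0.002, 0, 0], "rotation": [0, 0, 0]},
  {"gripper": 0, "offset": [0.002, 0, 0], "rotation": [0, 0, 0]},
  {"gripper": 0, "offset": [0.001, 0, 0], "rotation": [0, 0, 0]},
])

```text
clock: 10.85
position: [0.5152, -0.2419, 0.1383]
ee_rot: [-0.09, 0.996, -0.0, 0.001]
ft_force: [4.3, -0.2, 6.6]
grip_width: -0.004
grasp_force: 3.7
```

Call:
jog_arm([
  {"gripper": 0, "offset": [0.001, 0, 0], "rotation": [0, 0, 0]},
  {"gripper": 0, "offset": [0.001, 0, 0], "rotation": [0, 0, 0]},
  {"gripper": 0, "offset": [0.001, 0, 0], "rotation": [0, 0, 0]},
])

```text
clock: 11.15
position: [0.5142, -0.242, 0.1387]
ee_rot: [-0.09, 0.996, -0.001, 0.002]
ft_force: [14.1, 0.2, 3.2]
grip_width: 0.003
grasp_force: 5.6
```

Call:
jog_arm([
  {"gripper": 0, "offset": [0.001, 0, 0], "rotation": [0, 0, 0]},
  {"gripper": 0, "offset": [0.001, 0, 0], "rotation": [0, 0, 0]},
])

```text
clock: 11.35
position: [0.5136, -0.2419, 0.1392]
ee_rot: [-0.091, 0.996, -0.001, 0.004]
ft_force: [17.5, 0.3, 4.2]
grip_width: -0.001
grasp_force: 7.2
```

Call:
jog_arm([
  {"gripper": 0, "offset": [0, 0, 0], "rotation": [0, 0, 0]},
  {"gripper": 0, "offset": [0, 0, 0], "rotation": [0, 0, 0]},
  {"gripper": 0, "offset": [-0.01, 0, 0], "rotation": [0, 0, 0]},
  {"gripper": 0, "offset": [-0.02, 0, 0], "rotation": [0, 0, 0]},
  {"gripper": 0, "offset": [-0.01, 0, 0], "rotation": [0, 0, 0]},
  {"gripper": 0, "offset": [0, 0, -0.03], "rotation": [0, 0, 0]},
  {"gripper": 0, "offset": [0, 0, -0.03], "rotation": [0, 0, 0]},
  {"gripper": 0, "offset": [0, 0, -0.03], "rotation": [0, 0, 0]},
  {"gripper": 0, "offset": [0, 0, -0.03], "rotation": [0, 0, 0]},
  {"gripper": 0, "offset": [0, 0, 0], "rotation": [0, 0, 0]},
  {"gripper": 0, "offset": [0, 0, 0], "rotation": [0, 0, 0]},
])

```text
clock: 12.45
position: [0.549, -0.2356, 0.2573]
ee_rot: [-0.09, 0.996, 0.0, -0.001]
ft_force: [-0.1, -0.9, -0.6]
grip_width: 0.001
grasp_force: 0.0
```

Run:
```python
from workcell import imaging,manip
import cv2
cv2.imwrite('pics/w3.png',imaging.camera('wrist'))
cv2.imwrite('pics/s3.png',cv2.resize(imaging.camera('scene')[100:250,150:370],None,fx=3,fy=3))
```

```text
(no output)
```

View pics/s3.png

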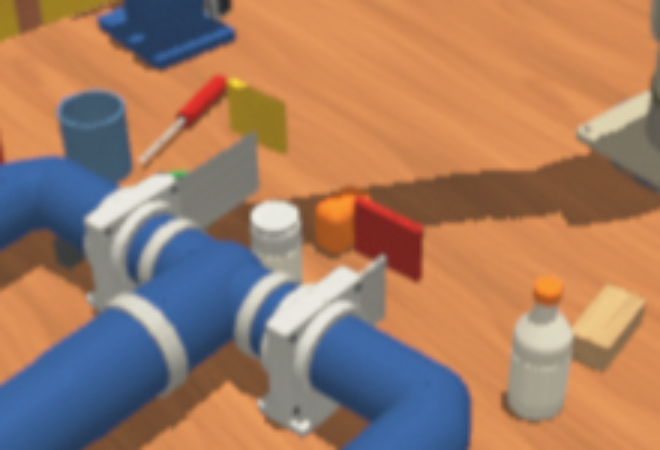

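View pics/w3.png

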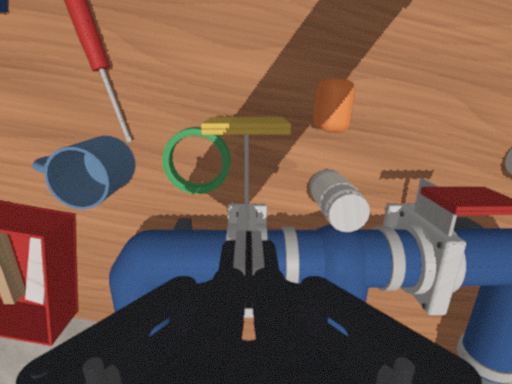

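The pictures show the yellow lip drawn out at (201–290, 117–134) in the wrist view, the red lip in, and the bystanders in place. One number check of both lip positions, then I'll hand in.

Run:
```python
from h import *
from workcell import manip
from scipy.spatial.transform import Rotation as R
o=manip.get_obs();m=imaging.camera_model('wrist');K=np.array(m['camera_matrix']);T=np.array(m['hand_eye']);Rw=R.from_quat(o['ee_rot']).as_matrix()
g=np.array([.985,.174,0])
for n,uv in(('yellow back top',(246,135)),('red back top',(470,213))):
    s=cv2.undistortPoints(np.array([[uv]],float),K,np.array([m['k1'],0,0,0,0.]))[0,0]
    c=Rw@T[:3,3]+o['position'];d=Rw@T[:3,:3]@[s[0],-s[1],-1];p=c+d*(.16-c[2])/d[2];print(n,np.round(p,4),p@g)
print('before: yellow',np.dot([.5798,-.2314,0],g))
```

```text
yellow back top [ 0.5039 -0.2463  0.16  ] 0.45347901219467945
red back top [ 0.5391 -0.0134  0.16  ] 0.5286728463327098
before: yellow 0.5308394000000001
```

```bash
python3 -c "
from workcell import workorder
print(workorder.hand_in())"
```

```text
the job is handed in; nothing more can be done
None
```

I pushed the red gate shut, then drew the yellow gate open, each until the force rose at its end stop. The final pictures show nothing else disturbed, and the job is handed in, but no verdict was returned.

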